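# Grade a ceramic rod in a taper-slot gauge and file it by size

### The arm

A 6-joint arm with a two-finger parallel gripper is mounted at the origin on the work surface. World frame = base frame: x ahead of the robot, y to its left, z up, the work surface at z = 0. Lengths are in m, angles in degrees, forces in N, time in s.
With the tool pointing down it reaches from about 0.25 to 0.8 m from the base axis. Payload 8.5 kg.
Tool frame: the origin (TCP) lies between the finger pads; the fingertips stand arm.tips_ahead ahead of it and the grasp point (between the pads) lies 11 mm behind it (arm.tips_ahead is the distance from the TCP to the fingertips, in m); z points along the fingers, y is the direction in which the jaws open and shut (so a half turn about z gives the same grasp; the last joint's range is limited). The gripper opens to 85 mm and grips with 20 to 120 N. Pads are 22 mm wide; open, the fingers measure 114 mm over their backs; the gripper's body (76 mm by 85 mm) begins 54 mm behind the grasp point. The pads swing forward as they close: fully open they stand 13 mm farther back than shut.
Start: joints at [64.916, 13.648, -0.773, 75.585, 0, 90], TCP at [0.223, 0.475, 0.239] pointing down, gripper open.
Joint ranges: [-152.45, 152.45], [-59.26, 108.67], [-65.41, 83.53], [-104.44, 129.93], [-82.83, 76.93], [-180, 180]. Speed limits (degrees/s): [127.2, 127.2, 159.86, 180, 180, 180].

### API

Orientations are given as a 3x3 rotation matrix whose columns are the frame's x, y, z axes.
In Python, from plant import sense, vision, arm gives the robot as it stands. The module is installed in compiled form; this text tells all that it offers.
- The arm moves only by the shell command python3 -m creep 'ROWS' [FORCE]. ROWS is a JSON object of lists of equal length, an entry for each row: "dp": the shift along the tool's x, y, z in mm, a list of three; "spin": the turn about the tool's z in rad; "fingers": the finger opening in mm, from 0 to 85.4. A call has 1 to 8 rows; each row is the pose to reach, as a shift and turn from the pose commanded when the call began, along the tool's axes at that moment; what a row does not reach only later rows make up. A row lasts 1/8 s, in which the tool goes at most 62.5 mm and 10.7 degrees, less where a joint would pass 70% of its speed; a pose out of reach is approached as far as the arm can. A call with a gripper value outside its range is refused whole. The fingers move at their own pace and stop on an object; FORCE is the grip in N (left out, the last holds). Time passes only in rows, so rows that repeat a pose let the fingers close. It gives the time, the measured TCP pose, the force and the opening at its end, in the units of the state.
- sense(): the state, without advancing time (a new reading comes with each control period).
- vision.camera(name): name is "side" or "top" or "wrist"; returns a dict with "frame" (400x640x3 uint8, red, green, blue), "range_z" (400x640 float32, m along the optical axis (not along the pixel's ray), 0 where there is no reading), "fov_y" (degrees; the focal length in pixels is half the picture's height over the tangent of half this angle, whatever the lens; pixels are square), "cx", "cy" (the principal point, pixels), "R" (3x3) and "t" (3): a world point X has camera coordinates R X + t; the wrist camera has in their place "mount" (4x4, takes a point from camera to tool coordinates, whose origin is the TCP and whose axes are the flange's). Camera axes: x right, y down, z forward; pixel columns grow to the right and rows downward; lengths in m; the calibration is good to about 2 mm. A picture is of the moment at which its call begins: read the wrist's pose just before it.
- arm.finish_job(): hands the job in, once; it reports no verdict.
The state is a dict: "time": time; "joint_positions": joint angles; "qd": joint speeds; "effort": joint torques, N m; "tool_pos": TCP position; "orientation": TCP orientation; "ft_force": force on the tool from outside, world axes, zero at the start; "wrist_torque": the same for the moment, N m; "grip_width": opening from 0.0 (shut) to 1.0 (fully open).
Only numpy, scipy, OpenCV 4.12 (cv2) and the standard library are available. Lean on these libraries where they do the work, as an engineer would, in place of code of your own. Each camera call takes 0.05 s, during which the arm holds its last target.

### The job

Take the rod at the end of the grey supply rack nearest the gauge, stand it upright on the gauge's base at the wide end of the tapered slot, and slide it along, pushing the rider ahead of it, until it wedges lightly against both jaws: go by feel and do not force it, the rods are brittle ceramic. Draw the rod back out, leaving the rider to show which dotted band it reached, and stand it in the socket of the cream sorting rack with the same number of dots. Leave the other rods and everything else on the bench as they are.

Things in the scene. Friction and masses are not known exactly. Their poses are not given: they have to be found in the camera images.
- gauge: taper-slot gauge, fixed: dark grey base 180 x 100 x 10 mm with two steel jaws. Origin: centre of its underside; x runs along the slot (centred on y = 0, floor at z = 10 mm) from the wide to the narrow end. Slot width 19 mm at x = -35 mm, narrowing evenly to 8 mm at x = 75 mm. Bands on the jaw tops, read at the rider's front edge: x = 14 to 33 mm three dots, 33 to 52 two dots, 52 to 72 one dot
- rider (a joint): brass rider in the slot: a 6 mm wide tongue under a cross plate 46 mm wide over the jaw tops (top at gauge z = 38 mm), 14 mm long. Slides along the slot and stays where it is left, drag up to 1.5 N. Value (m): gauge x of its front face, which the rod pushes on; starts near the wide end (-0.018 to -0.004). A lightly wedged rod leaves it near a band's middle
- rider_face (a point): middle of the rider's front face, at the slot's floor; moves with the rider
- jaw_left: the gauge's jaw bar on its +y side, steel, 110 mm long, 26 mm wide, from z = 10 to 34 mm, its inner face the left flank of the slot. Same origin and axes as the gauge. Rigid. A push of about 5 N along the slot wedges a rod well; some 15 N or more on one jaw can chip it
- jaw_right: the gauge's jaw bar on its -y side, mirror image of jaw_left; same origin and axes as the gauge
- slot_mouth (a point): middle of the slot's wide mouth, on the base's top face (gauge x = -35 mm, y = 0, z = 10 mm)
- rod_a: one of three white ceramic rods, 120 mm long, 15 to 60 g: a thin, a middle and a thick one, 9 to 15 mm in diameter, unmarked (the gauge must tell which). Flat ends. Origin: centre of the lower end, z up along the rod. They start upright in the supply rack in any order, foot at z = 10 mm, 90 mm standing out above the rack
- rod_b: one of three white ceramic rods, 120 mm long, 15 to 60 g: a thin, a middle and a thick one, 9 to 15 mm in diameter, unmarked (the gauge must tell which). Flat ends. Origin: centre of the lower end, z up along the rod. They start upright in the supply rack in any order, foot at z = 10 mm, 90 mm standing out above the rack
- rod_c: one of three white ceramic rods, 120 mm long, 15 to 60 g: a thin, a middle and a thick one, 9 to 15 mm in diameter, unmarked (the gauge must tell which). Flat ends. Origin: centre of the lower end, z up along the rod. They start upright in the supply rack in any order, foot at z = 10 mm, 90 mm standing out above the rack
- supply_rack: grey plastic block, fixed, 60 x 165 x 40 mm, origin at the centre of its underside, with three round bays of 18 mm diameter, 30 mm deep (floor at z = 10 mm) in a row along its y axis at y = +55, 0 and -55 mm. The gauge lies on its +y side: the rod to be graded stands in the bay at y = +55 mm
- bay_next (a point): centre of the floor of the supply rack's bay nearest the gauge (z = 10 mm)
- sort_rack: cream plastic block, fixed, 60 x 165 x 40 mm, origin at the centre of its underside, with three round sockets of 18 mm diameter, 30 mm deep (floor at z = 10 mm), along its y axis at y = +55 mm (three dots), 0 (two dots) and -55 mm (one dot); the dots are on the rack's top beside each socket, on the -x side
- socket_1 (a point): centre of the floor of the sorting rack's socket marked with one dot (z = 10 mm)
- socket_2 (a point): centre of the floor of the sorting rack's socket marked with two dots (z = 10 mm)
- socket_3 (a point): centre of the floor of the sorting rack's socket marked with three dots (z = 10 mm)
- bottle: bystander: amber bottle, 60 mm diameter, 125 mm tall, origin at the centre of its underside
- jar: bystander: white screw jar, 64 mm diameter, 75 mm tall, origin at the centre of its underside
- mouse: bystander: computer mouse, 105 x 60 x 32 mm, origin at the centre of its underside

How it is judged (in metres and radians):
On the way, in this order (a step that is already met when the one before it is completed fails the run):
1. the rod from the end bay stands upright on the gauge's base at the wide end of the slot (((x of rod_a in the frame of gauge between -0.09 and 0 m and y of rod_a in the frame of gauge between -0.012 and 0.012 m and z of rod_a in the frame of gauge below 0.018 m and angle between rod_a's own z axis and vertical below 0.14 rad) or (x of rod_b in the frame of gauge between -0.09 and 0 m and y of rod_b in the frame of gauge between -0.012 and 0.012 m and z of rod_b in the frame of gauge below 0.018 m and angle between rod_b's own z axis and vertical below 0.14 rad) or (x of rod_c in the frame of gauge between -0.09 and 0 m and y of rod_c in the frame of gauge between -0.012 and 0.012 m and z of rod_c in the frame of gauge below 0.018 m and angle between rod_c's own z axis and vertical below 0.14 rad)) and horizontal distance between each of rod_a, rod_b, rod_c and bay_next above 0.03 m and (distance of each of rod_a, rod_b from where it was at the start of the episode below 0.02 m or distance of each of rod_b, rod_c from where it was at the start of the episode below 0.02 m or distance of each of rod_a, rod_c from where it was at the start of the episode below 0.02 m)), for 0.1 s.
2. that rod, upright and down on the base, is wedged in the slot: it presses on both jaws with 2 N or more, with the rider pushed up in front of it (((x of rod_a in the frame of gauge between 0 and 0.075 m and y of rod_a in the frame of gauge between -0.012 and 0.012 m and z of rod_a in the frame of gauge below 0.018 m and angle between rod_a's own z axis and vertical below 0.14 rad and contact force between rod_a and jaw_left above 2 N and contact force between rod_a and jaw_right above 2 N and horizontal distance between rod_a and rider_face below 0.0105 m) or (x of rod_b in the frame of gauge between 0 and 0.075 m and y of rod_b in the frame of gauge between -0.012 and 0.012 m and z of rod_b in the frame of gauge below 0.018 m and angle between rod_b's own z axis and vertical below 0.14 rad and contact force between rod_b and jaw_left above 2 N and contact force between rod_b and jaw_right above 2 N and horizontal distance between rod_b and rider_face below 0.0105 m) or (x of rod_c in the frame of gauge between 0 and 0.075 m and y of rod_c in the frame of gauge between -0.012 and 0.012 m and z of rod_c in the frame of gauge below 0.018 m and angle between rod_c's own z axis and vertical below 0.14 rad and contact force between rod_c and jaw_left above 2 N and contact force between rod_c and jaw_right above 2 N and horizontal distance between rod_c and rider_face below 0.0105 m)) and horizontal distance between each of rod_a, rod_b, rod_c and bay_next above 0.03 m and (distance of each of rod_a, rod_b from where it was at the start of the episode below 0.02 m or distance of each of rod_b, rod_c from where it was at the start of the episode below 0.02 m or distance of each of rod_a, rod_c from where it was at the start of the episode below 0.02 m)), for 0.2 s.
At the end, for the whole second after the job is handed in: the rod from the end bay stands at rest in the sorting-rack socket with as many dots as the band where the rider was left: foot within 9 mm of the socket's centre and 8 mm of its floor, leaning under 17 degrees; the other two rods stand within 20 mm of where they were (((value of joint rider between 0.014 and 0.033 m and ((horizontal distance between rod_a and socket_3 below 0.009 m and z of rod_a in the frame of sort_rack below 0.018 m and angle between rod_a's own z axis and vertical below 0.3 rad and linear speed of rod_a below 0.02 m/s) or (horizontal distance between rod_b and socket_3 below 0.009 m and z of rod_b in the frame of sort_rack below 0.018 m and angle between rod_b's own z axis and vertical below 0.3 rad and linear speed of rod_b below 0.02 m/s) or (horizontal distance between rod_c and socket_3 below 0.009 m and z of rod_c in the frame of sort_rack below 0.018 m and angle between rod_c's own z axis and vertical below 0.3 rad and linear speed of rod_c below 0.02 m/s))) or (value of joint rider between 0.033 and 0.052 m and ((horizontal distance between rod_a and socket_2 below 0.009 m and z of rod_a in the frame of sort_rack below 0.018 m and angle between rod_a's own z axis and vertical below 0.3 rad and linear speed of rod_a below 0.02 m/s) or (horizontal distance between rod_b and socket_2 below 0.009 m and z of rod_b in the frame of sort_rack below 0.018 m and angle between rod_b's own z axis and vertical below 0.3 rad and linear speed of rod_b below 0.02 m/s) or (horizontal distance between rod_c and socket_2 below 0.009 m and z of rod_c in the frame of sort_rack below 0.018 m and angle between rod_c's own z axis and vertical below 0.3 rad and linear speed of rod_c below 0.02 m/s))) or (value of joint rider between 0.052 and 0.072 m and ((horizontal distance between rod_a and socket_1 below 0.009 m and z of rod_a in the frame of sort_rack below 0.018 m and angle between rod_a's own z axis and vertical below 0.3 rad and linear speed of rod_a below 0.02 m/s) or (horizontal distance between rod_b and socket_1 below 0.009 m and z of rod_b in the frame of sort_rack below 0.018 m and angle between rod_b's own z axis and vertical below 0.3 rad and linear speed of rod_b below 0.02 m/s) or (horizontal distance between rod_c and socket_1 below 0.009 m and z of rod_c in the frame of sort_rack below 0.018 m and angle between rod_c's own z axis and vertical below 0.3 rad and linear speed of rod_c below 0.02 m/s)))) and horizontal distance between each of rod_a, rod_b, rod_c and bay_next above 0.03 m and (distance of each of rod_a, rod_b from where it was at the start of the episode below 0.02 m or distance of each of rod_b, rod_c from where it was at the start of the episode below 0.02 m or distance of each of rod_a, rod_c from where it was at the start of the episode below 0.02 m)); the robot touches nothing.
It fails at once if a rod is forced in the gauge: more than 20 N on a jaw (contact force between any of rod_a, rod_b, rod_c and jaw_left above 20 N or contact force between any of rod_a, rod_b, rod_c and jaw_right above 20 N).
It fails at once if a second rod is disturbed (two rods more than 30 mm from where they were) (distance of each of rod_a, rod_b from where it was at the start of the episode above 0.03 m or distance of each of rod_b, rod_c from where it was at the start of the episode above 0.03 m or distance of each of rod_a, rod_c from where it was at the start of the episode above 0.03 m).
It fails at once if a rod is tipped over (more than 45 degrees) (angle between any of rod_a, rod_b, rod_c's own z axis and vertical above 0.785 rad).
It fails at once if the bottle, the jar or the mouse is moved more than 20 mm (distance of any of bottle, jar, mouse from where it was at the start of the episode above 0.02 m).
It also fails if it takes over 64 s, if anything falls off the work surface, if the arm or the gripper's body presses on something with over 40 N, if the wrist force passes 120 N, or if a joint passes its speed limit or range.

## Working session

There is one attempt and no reset: what is moved stays moved. The work goes in short steps, Python scripts to look and compute and a shell command to move; the robot and the scene stay as the last step left them, time stands still between calls to the robot, and variables do not carry over. Pictures are saved under pics/ and viewed, and the job is handed in when it is done.

```bash
mkdir -p pics
cat > h.py <<'E'
import numpy as np, cv2
from plant import sense, vision, arm
def grab(n,tag):
    s=sense(); c=vision.camera(n)
    cv2.imwrite(f'pics/{tag}.png',c['frame'][:,:,::-1])
    if n=='wrist':
        T=np.eye(4);T[:3,:3]=np.array(s['orientation']);T[:3,3]=s['tool_pos']
        W=T@np.array(c['mount']); c['R']=W[:3,:3].T; c['t']=-c['R']@W[:3,3]
    c['R']=np.array(c['R']);c['t']=np.array(c['t'])
    c['f']=200/np.tan(np.radians(c['fov_y'])/2)
    return c
def plane(c,u,v,z):
    d=c['R'].T@np.array([(u-c['cx'])/c['f'],(v-c['cy'])/c['f'],1]); o=-c['R'].T@c['t']
    return o+d*(z-o[2])/d[2]
def depthpts(c):
    v,u=np.mgrid[0:400,0:640]; Z=c['range_z']
    P=np.stack([(u-c['cx'])/c['f']*Z,(v-c['cy'])/c['f']*Z,Z],-1)
    return (P-c['t'])@c['R']
E
python3 - <<'E'
from h import *
s=sense();print(s['time'],s['tool_pos'],s['orientation'],s['grip_width'],arm.tips_ahead,s['ft_force'])
for n in['top','side','wrist']:
    c=grab(n,n+'0');print(n,c['fov_y'],c['cx'],c['cy'],-c['R'].T@c['t'],c['R'][2])
E
```

```text
0.0 [0.22240066 0.47511628 0.23868796] [[-9.05673823e-01  4.23974748e-01 -5.81978678e-04]
 [ 4.23975147e-01  9.05672873e-01 -1.31221816e-03]
 [-2.92650648e-05 -1.43518614e-03 -9.99998970e-01]] 1.0016814374676737 0.008 [-0.36794131 -0.4038765  -0.18255483]
top 44.16366048597161 323.2519420803693 204.1977500734866 [0.37575103 0.01115503 1.21846325] [ 0.17391032 -0.0067249  -0.98473853]
side 49.67981995717063 314.5646675568331 205.82443577401344 [ 0.30659994 -0.84961902  0.70292279] [ 0.27135222  0.7654575  -0.58347475]
wrist 60.512576543034214 322.3728006960982 197.91359268450904 [0.16294513 0.50362447 0.3729132 ] [ 0.23650516 -0.11086822 -0.96528418]
```

View pics/top0.png

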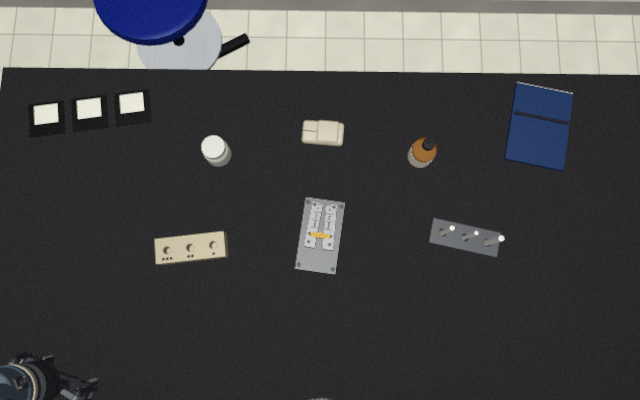

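View pics/side0.png

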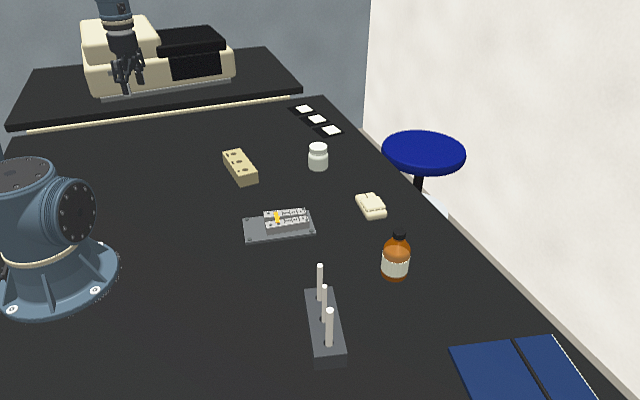

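View pics/wrist0.png

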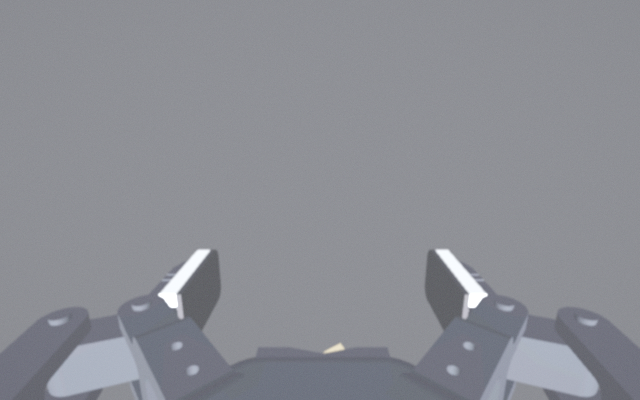

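The top view shows cream rack at (190,248), gauge at (320,236) with its orange rider near (320,236), and supply rack at (465,238) with white rod tips at (452,228), (476,233), (501,238). The bottle, jar and mouse are beyond them. The side view agrees; the wrist camera shows only bench.

Run:
```python
from h import *
c=grab('top','top1');P=depthpts(c);np.save('/tmp/P.npy',P)
f=c['frame']; 
def rect(name,win,z0,z1,zp):
    m=np.zeros((400,640),np.uint8);x0,x1,y0,y1=win
    m[y0:y1,x0:x1]=((P[...,2]>z0)&(P[...,2]<z1))[y0:y1,x0:x1]
    m=cv2.morphologyEx(m,cv2.MORPH_OPEN,np.ones((3,3)))
    cs,_=cv2.findContours(m,0,1);k=max(cs,key=cv2.contourArea)
    pts=np.array([plane(c,u,v,zp)[:2] for u,v in k[:,0]])*1000
    r=cv2.minAreaRect(pts.astype(np.float32));print(name,m.sum(),r,'medz',np.median(P[...,2][m>0]))
rect('sort',(140,250,215,280),.03,.06,.04)
rect('supply',(420,515,205,270),.03,.055,.04)
rect('gaugebase',(280,360,180,290),.004,.018,.01)
rect('jaws',(280,360,180,290),.025,.05,.034)
big=cv2.resize(f[170:300,130:530,::-1],None,fx=2,fy=2,interpolation=cv2.INTER_CUBIC)
big=cv2.resize(f[180:290,410:520,::-1],None,fx=5,fy=5,interpolation=cv2.INTER_CUBIC);cv2.imwrite('pics/z1.png',big)
big=cv2.resize(f[180:290,270:370,::-1],None,fx=5,fy=5,interpolation=cv2.INTER_CUBIC);cv2.imwrite('pics/z2.png',big)
hs=cv2.cvtColor(f,cv2.COLOR_RGB2HSV)
m=((f.min(2)>170)&(np.mgrid[0:400,0:640][0]>200))&(np.mgrid[0:400,0:640][1]>420)&(np.mgrid[0:400,0:640][1]<530)
n,l,st,ce=cv2.connectedComponentsWithStats(m.astype(np.uint8))
for i in range(1,n):print(st[i],ce[i],plane(c,*ce[i],.13))
```

```text
sort 1666 ((475.6581115722656, 319.6969909667969), (61.10252380371094, 166.6972198486328), 7.092630386352539) medz 0.04017956382114496
supply 1479 ((505.7173767089844, -336.929443359375), (166.79391479492188, 61.854251861572266), 77.80477905273438) medz 0.040501268730356664
gaugebase 1899 ((511.85858154296875, 10.305252075195312), (100.200439453125, 179.76251220703125), 82.40262603759766) medz 0.010442611339326306
jaws 1000 ((531.9694213867188, 7.344245910644531), (69.70435333251953, 111.11997985839844), 82.30510711669922) medz 0.0348020527645506
[449 225   6   6  24] [451.79166667 227.625     ] [ 0.51778396 -0.28314363  0.13      ]
[474 231   5   4  15] [475.86666667 232.53333333] [ 0.50728594 -0.3364273   0.13      ]
[498 236   6   5  25] [500.8  238.08] [ 0.49540956 -0.39140457  0.13      ]
```

Run:
```python
import cv2,numpy as np
a=cv2.imread('pics/z1.png');b=cv2.imread('pics/z2.png');a=a[:500,:];b=b[:500]
h=np.hstack([cv2.resize(a,(400,364)),cv2.resize(b,(364,364))]);cv2.imwrite('pics/z3.png',h)
```

```text
(no output)
```

View pics/z3.png

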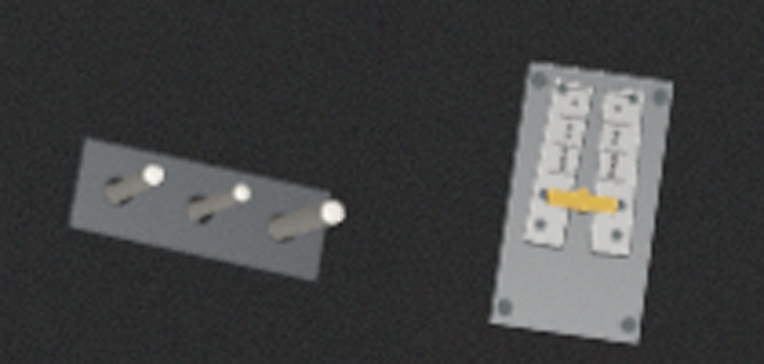

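The zoomed picture shows the three dark bays and the rods leaning by parallax. The gauge's narrow end is up (+x world) and its rider is on the lower jaw part. Gauge yaw is about -7.6°. Next I work out the first transfer.

```bash
cat >> h.py <<'E'
def to(x,y,z,yawy=None):
    """tool-axes shift (mm) to world target (m), spin to bring tool y to heading yawy (deg)"""
    s=sense();R=np.array(s['orientation']);d=R.T@(np.array([x,y,z])-s['tool_pos'])*1000
    a=np.degrees(np.arctan2(R[1,1],R[0,1]));
    sp=None if yawy is None else -np.radians(yawy-a)
    print('dp',d.round(2),'spin',sp,'yaw',a.round(2)); return d
G0=np.array([.5119,.0103]);GY=-7.65
def gw(x,y=0):
    t=np.radians(GY);return G0+np.array([[np.cos(t),-np.sin(t)],[np.sin(t),np.cos(t)]])@[x,y]
E
python3 -c "
from h import *
d=to(.5175,-.283,.200,GY)
for k in range(1,17):print((d*k/16).round(0))"
```

```text
dp [-588.65 -561.64   39.45] spin 1.2665537726011862 yaw 64.92
[-37. -35.   2.]
[-74. -70.   5.]
[-110. -105.    7.]
[-147. -140.   10.]
[-184. -176.   12.]
[-221. -211.   15.]
[-258. -246.   17.]
[-294. -281.   20.]
[-331. -316.   22.]
[-368. -351.   25.]
[-405. -386.   27.]
[-441. -421.   30.]
[-478. -456.   32.]
[-515. -491.   35.]
[-552. -527.   37.]
[-589. -562.   39.]
```

```bash
python3 -m creep '{"dp":[[-20,-19,0],[-57,-54,0],[-97,-93,0],[-138,-132,0],[-180,-172,0],[-222,-212,0],[-264,-252,0],[-300,-286,0]],"spin":[0.06,0.15,0.24,0.33,0.42,0.51,0.6,0.68],"fingers":[85,80,70,60,50,50,50,50]}' 40
python3 -c "
from h import *
d=to(.5175,-.283,.200,GY)"
```

```text
time: 1.2
tool_pos: [0.3734, 0.0873, 0.2395]
orientation: [[-0.435, 0.901, 0.001], [0.901, 0.435, 0.0], [-0.0, 0.001, -1.0]]
ft_force: [1.3, -0.1, 0.5]
grip_width: 0.583
dp [-396.12  -31.19   39.57] spin 0.5832277381548012 yaw 25.77
```

```bash
python3 -m creep '{"dp":[[-45,-3,0],[-95,-7,5],[-150,-11,10],[-206,-16,16],[-262,-20,22],[-316,-25,28],[-364,-29,34],[-396,-31,39]],"spin":[0.08,0.16,0.24,0.32,0.4,0.48,0.55,0.583],"fingers":[50,50,50,50,50,50,50,50]}' 40
python3 - <<'E'
from h import *
c=grab('wrist','w1');to(.5175,-.283,.2,GY);print(sense()['tool_pos'])
E
```

```text
time: 2.2
tool_pos: [0.5188, -0.2825, 0.1995]
orientation: [[0.133, 0.991, -0.001], [0.991, -0.133, 0.0], [0.0, -0.001, -1.0]]
ft_force: [-1.0, 0.4, 0.9]
grip_width: 0.586
dp [ 1.7  -2.55 -1.47] spin -0.0015561779844103915 yaw -7.74
[ 0.51980167 -0.28503027  0.19853104]
```

View pics/w1.png

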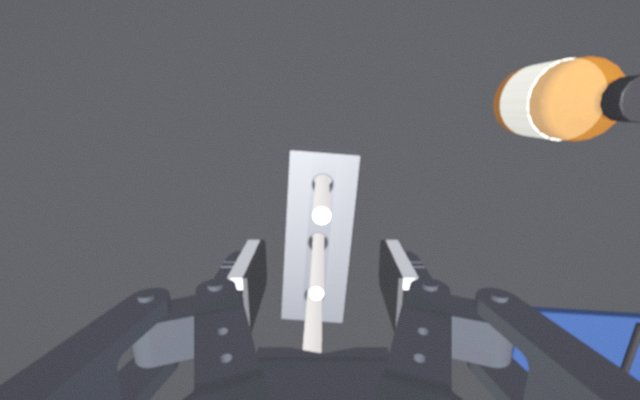

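The wrist view shows the rack below the hand: rod tops at (322,215) and (316,293), fingers at x≈245 and 400, and the bottle at upper right, well clear.

Run:
```python
from h import *
c=grab('wrist','w2');s=sense();print(s['tool_pos'],s['time'])
f=c['frame'];m=(f.min(2)>215).astype(np.uint8)
n,l,st,ce=cv2.connectedComponentsWithStats(m)
for i in range(1,n):
    if st[i][4]>40:print(st[i],ce[i],plane(c,*ce[i],.13))
P=depthpts(c)
for u,v in((322,214),(316,293),(322,170),(300,250)):print(u,v,P[v,u])
```

```text
[ 0.5189299  -0.28305322  0.19878016] 2.3
[ 500   53   71   84 1864] [522.20761803  93.48444206] [ 0.64186234 -0.22805752  0.13      ]
[ 286  149   71   85 4350] [317.15356322 185.28643678] [ 0.51951379 -0.26524676  0.13      ]
[ 302  231   21  120 1613] [312.79789213 295.81091135] [ 0.50626952 -0.33933734  0.13      ]
[230 277  14  13 118] [237.75423729 282.13559322] [ 0.45894548 -0.32275151  0.13      ]
[402 277  14  13 116] [406.96551724 282.21551724] [ 0.56888675 -0.33774444  0.13      ]
322 214 [ 0.51995367 -0.2838614   0.12960743]
316 293 [ 0.50857475 -0.33808332  0.12909611]
322 170 [ 0.52143888 -0.27280339  0.04001786]
300 250 [ 0.49132919 -0.3440398   0.04027469]
```

```bash
python3 -c "
from h import *
to(.519,-.2835,.077,GY)"
python3 -m creep '{"dp":[[0,0,25],[0,0,60],[0,0,95],[0,0,115],[0,0,122],[0,0,122]],"spin":[0,0,0,0,0,0],"fingers":[50,50,50,50,50,50]}' 40
python3 -c "
from h import *
print(sense()['tool_pos']);grab('side','s1')"
```

```text
dp [ -0.41   0.26 121.78] spin 0.0002054088550962536 yaw -7.64
time: 3.05
tool_pos: [0.5184, -0.28, 0.0785]
orientation: [[0.129, 0.992, -0.0], [0.992, -0.129, 0.0], [0.0, -0.0, -1.0]]
ft_force: [0.0, -0.0, -0.5]
grip_width: 0.583
[ 0.51841022 -0.28000972  0.07854872]
```

View pics/s1.png

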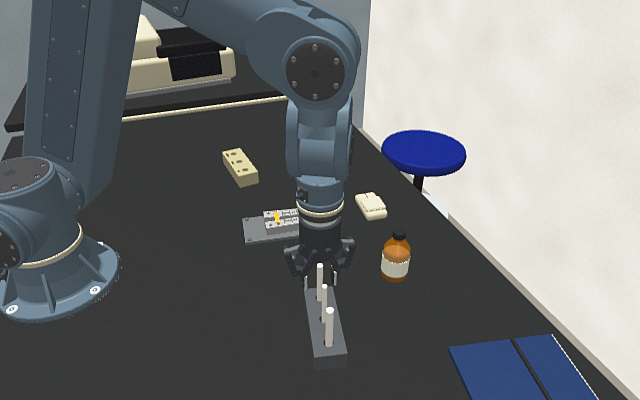

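The gripper straddles the end rod at (320,275), clear of its neighbours. I close on it.

```bash
python3 -m creep '{"dp":[[0,0,0],[0,0,0],[0,0,0],[0,0,0],[0,0,0]],"spin":[0,0,0,0,0],"fingers":[30,15,5,0,0]}' 40
python3 -c "
from h import *
for i in range(3):
  s=sense();print(s['tool_pos'],s['ft_force'],s['grip_width']*85.4)
  vision.camera('top')
"
```

```text
time: 3.72
tool_pos: [0.5187, -0.2806, 0.079]
orientation: [[0.13, 0.992, 0.001], [0.992, -0.13, -0.001], [-0.001, 0.001, -1.0]]
ft_force: [-1.7, -0.1, 5.2]
grip_width: 0.127
[ 0.51874145 -0.28061238  0.07902052] [-1.665111   -0.09049487  5.19827848] 10.846203478899819
[ 0.5187421  -0.28061078  0.07900478] [0.12145419 1.34449221 5.80336786] 11.154240899317951
[ 0.51872959 -0.28061137  0.07897669] [-1.56121821 -0.01426391  5.61042328] 10.710542441344625
```

```bash
python3 -m creep '{"dp":[[0,0,-4],[0,0,-15],[0,0,-35],[0,0,-55],[0,0,-65],[0,0,-65]],"spin":[0,0,0,0,0,0],"fingers":[0,0,0,0,0,0]}' 40
python3 - <<'E'
from h import *
s=sense();print(s['grip_width']*85.4,s['tool_pos'])
c=grab('side','s2');cv2.imwrite('pics/s2z.png',cv2.resize(c['frame'][200:380,250:430,::-1],None,fx=3,fy=3))
x,y=gw(-.062);print(x,y)
d=to(x,y,.142,GY)
E
```

```text
time: 4.62
tool_pos: [0.5188, -0.2806, 0.144]
orientation: [[0.13, 0.992, 0.001], [0.992, -0.13, -0.001], [-0.001, 0.001, -1.0]]
ft_force: [-0.3, 0.4, -1.3]
grip_width: 0.129
11.006912020529766 [ 0.51882204 -0.28058858  0.14404727]
0.4504518156633096 0.018553522988646244
dp [ 287.6  -106.17    1.25] spin 0.0034967942771907024 yaw -7.45
```

View pics/s2z.png

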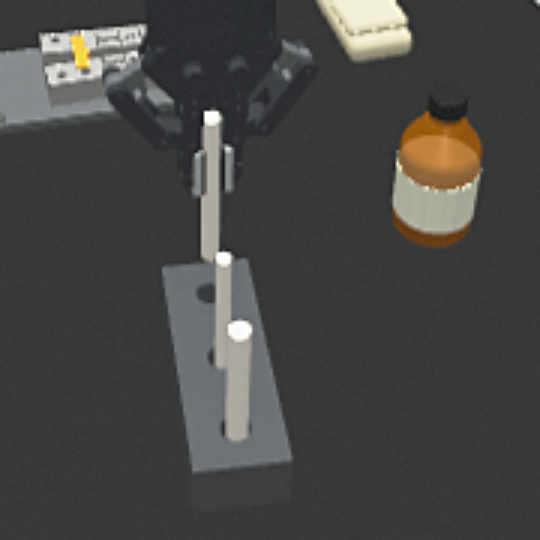

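The rod is gripped upright with its foot clear of the rack, and the other two rods stand undisturbed.

```bash
python3 -m creep '{"dp":[[20,-7,0],[60,-22,0],[105,-39,0],[155,-57,0],[205,-76,0],[250,-92,0],[280,-103,0],[287.6,-106,0]],"spin":[0,0,0,0,0,0,0,0],"fingers":[0,0,0,0,0,0,0,0]}' 40
python3 - <<'E'
from h import *
vision.camera('top')
c=grab('wrist','w3');x,y=gw(-.062);to(x,y,.142,GY);print(sense()['ft_force'],sense()['tool_pos'])
c=grab('top','t3');cv2.imwrite('pics/t3z.png',cv2.resize(c['frame'][170:300,260:390,::-1],None,fx=4,fy=4))
E
```

```text
time: 5.68
tool_pos: [0.4491, 0.0205, 0.1429]
orientation: [[0.127, 0.992, -0.001], [0.992, -0.127, 0.0], [-0.0, -0.001, -1.0]]
ft_force: [0.3, -0.6, -0.5]
grip_width: 0.13
dp [-0.62  0.64  1.01] spin 0.00537231618755555 yaw -7.34
[ 0.28915454 -0.47097575  0.06783514] [0.44989733 0.01924755 0.14300912]
```

View pics/w3.png

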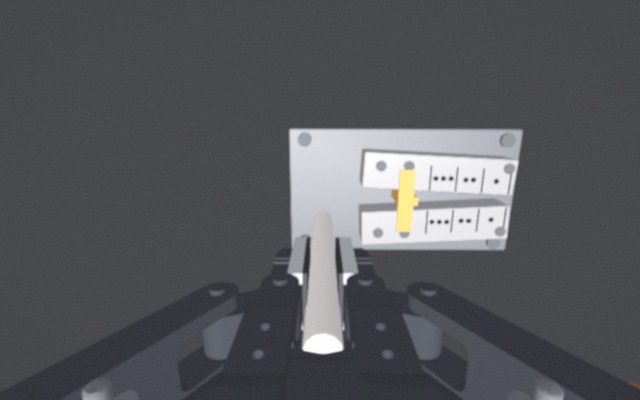

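View pics/t3z.png

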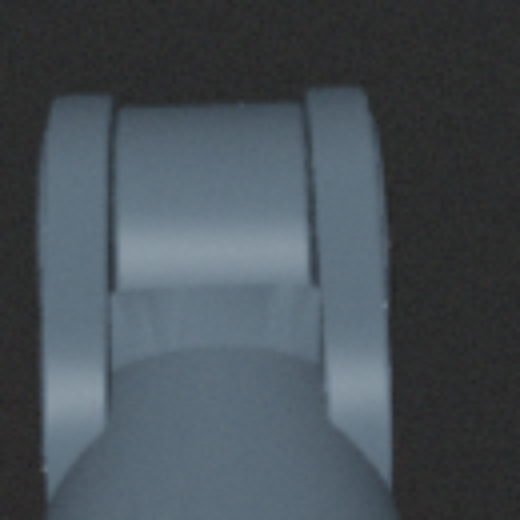

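The wrist view shows the rod between the pads, foot at about (322,215). The gauge lies at (290..520,130..250), with white jaws, the rider at (405,200), and three/two/one-dot bands running right. The top view is blocked by the arm. I measure the jaw edges and the rod foot.

```bash
cat > ws.py <<'E'
from h import *
import sys
c=grab('wrist',sys.argv[1]);s=sense();f=c['frame'];P=depthpts(c)
# jaw-top pixels by depth + brightness
m=((P[...,2]>.028)&(P[...,2]<.0365)&(f.min(2)>150)&(np.abs(f[...,0].astype(int)-f[...,2])<25)).astype(np.uint8)
m=cv2.morphologyEx(m,cv2.MORPH_CLOSE,np.ones((7,7)))
cs,_=cv2.findContours(m,0,cv2.CHAIN_APPROX_NONE);cs=sorted(cs,key=cv2.contourArea)[-2:]
cen=[]
for k in cs:
    w=np.array([plane(c,u,v,.034)[:2]*1000 for u,v in k[:,0]],np.float32)
    r=cv2.minAreaRect(w);b=cv2.boxPoints(r);cen.append(w);print('jaw',np.round(r[0],1),np.round(r[1],1),round(r[2],2))
allw=np.vstack(cen);r=cv2.minAreaRect(allw);print('both',np.round(r[0],1),np.round(r[1],1),round(r[2],2))
p=s['tool_pos'];R=np.array(s['orientation']);print('tcp',p,'tool y',R[:,1],'ft',s['ft_force'])
b=cv2.boxPoints(r)
hs=cv2.cvtColor(f,cv2.COLOR_RGB2HSV)
o=((hs[...,0]>12)&(hs[...,0]<32)&(hs[...,1]>150)&(hs[...,2]>120)&(P[...,2]>.03)&(P[...,2]<.045)).astype(np.uint8)
o=cv2.morphologyEx(o,cv2.MORPH_OPEN,np.ones((5,5)));ks,_=cv2.findContours(o,0,1)
if ks:
    k=max(ks,key=cv2.contourArea);w=np.array([plane(c,u,v,.038)[:2]*1000 for u,v in k[:,0]],np.float32);q=cv2.minAreaRect(w);print('rider plate',np.round(q[0],1),np.round(q[1],1),round(q[2],2))
a=np.radians(GY);ax=np.array([np.cos(a),np.sin(a)]);ay=np.array([-ax[1],ax[0]]);C=np.array(r[0])
print('TCP rel jaws centre: along',((p[:2]*1000-C)@ax).round(2),'-> gauge x',((p[:2]*1000-C)@ax+20).round(2),'across',((p[:2]*1000-C)@ay).round(2))
if ks:print('rider plate centre gauge x',((np.array(q[0])-C)@ax+20).round(2),'across',((np.array(q[0])-C)@ay).round(2))
E
python3 ws.py w4
```

```text
jaw [530.1  -9.7] [ 26.9 110.1] 85.69
jaw [534.7  26.9] [ 30.7 110.1] 79.63
both [532.7   9.6] [ 69.8 110.9] 82.61
tcp [0.45056048 0.0180841  0.14313804] tool y [ 9.91551997e-01 -1.29709674e-01 -1.92401825e-04] ft [ 0.73047414  0.82160295 -0.35399901]
TCP rel jaws centre: along -82.55 -> gauge x -62.55 across -2.53
```

Run:
```python
from h import *
from scipy.optimize import least_squares
c=grab('wrist','w5');s=sense();f=c['frame'];P=depthpts(c)
m=np.zeros((400,640),bool);m[205:340,290:355]=1
m&=(f.min(2)>90)&(P[...,2]>.07)&(P[...,2]<.2)
Q=P[m];print(len(Q),Q[:,2].min(),Q[:,2].max())
for z0,z1 in((.075,.085),(.085,.1),(.1,.12)):
    q=Q[(Q[:,2]>z0)&(Q[:,2]<z1)]*1000
    if len(q)<20:continue
    x0=np.percentile(q[:,0],[2,98])
    r=least_squares(lambda p:np.hypot(q[:,0]-p[0],q[:,1]-p[1])-p[2],[q[:,0].mean(),q[:,1].max()-5.5,5.7],loss='soft_l1')
    print(z0,len(q),r.x.round(2),r.cost,x0)
print(s['tool_pos'])
```

```text
5260 0.07466012172775435 0.19480352219341313
0.075 89 [450.46  16.11   5.9 ] 1.0952576333806152 [445.14159905 456.18187869]
0.085 171 [450.49  16.23   5.83] 2.7988016325976575 [444.94712362 456.19601259]
0.1 302 [450.5   16.16   5.86] 5.554434768367249 [445.07561919 456.23946065]
[0.45070448 0.01784236 0.14316273]
```

The rod stands vertical at (450.5, 16.2) mm with a radius of about 5.85 mm. It needs about 3 mm toward +y to line up with the slot. I shift and lower it to just above the base.

```bash
python3 -m creep '{"dp":[[3,0,5],[3,0,20],[3,0,40],[3,0,55],[3,0,61],[3,0,62.5],[3,0,62.5]],"spin":[0,0,0,0,0,0,0],"fingers":[0,0,0,0,0,0,0]}' 40
python3 ws.py w6; python3 -c "
from h import *
for i in range(4):
  vision.camera('side');s=sense();print(s['tool_pos'],s['ft_force'])
grab('side','s3')
"
```

```text
time: 6.8
tool_pos: [0.4513, 0.0214, 0.0811]
orientation: [[0.13, 0.992, 0.0], [0.992, -0.13, -0.0], [0.0, 0.0, -1.0]]
ft_force: [-1.0, 0.2, 0.8]
grip_width: 0.127
jaw [530.  -10.1] [ 25.8 109.7] 85.32
jaw [534.6  26.1] [ 31.2 110. ] 79.59
both [532.5   9.6] [ 69.  110.9] 82.37
tcp [0.4513795  0.02141904 0.08122513] tool y [ 9.91537345e-01 -1.29819804e-01  7.15019451e-04] ft [-0.88513552  0.47251295 -0.68179032]
TCP rel jaws centre: along -81.95 -> gauge x -61.95 across 0.94
[0.45139933 0.02146917 0.08126589] [-0.18968448  0.22217362 -0.9726789 ]
[0.45134498 0.02146603 0.08125341] [0.1042945  0.17899164 0.63317088]
[0.45129759 0.02150756 0.08118873] [0.18078818 0.58815117 0.01852353]
[0.45123714 0.02152068 0.08115003] [ 0.48091877 -0.32696329 -0.42738002]
```

View pics/w6.png

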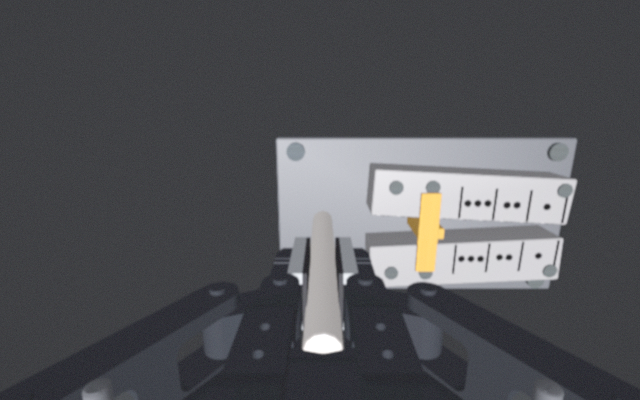

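View pics/s3.png

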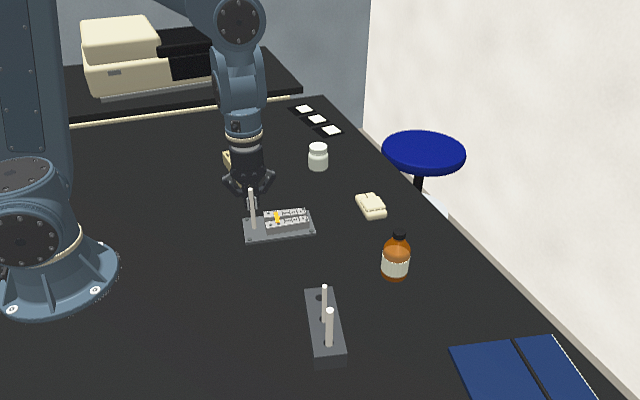

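The rod stands upright at the wide end; the rider plate is at (428,232) and the dots read three, two, one to the right. The slot looks lined up with the rod. I slide along gently.

```bash
python3 -m creep '{"dp":[[0,2,0.5],[0,8,0.5],[0,16,0.5],[0,24,0.5],[0,32,0.5],[0,39,0.5],[0,43,0.5],[0,44,0.5]],"spin":[0,0,0,0,0,0,0,0],"fingers":[0,0,0,0,0,0,0,0]}' 40
python3 ws.py w7
cat > ff.py <<'E'
from h import *
F=[];p=[]
for i in range(4):
  vision.camera('side');s=sense();F.append(s['ft_force']);p.append(s['tool_pos'])
R=np.array(s['orientation']);print('tool-axes F',(np.mean(F,0)@R).round(2),'world',np.mean(F,0).round(2),'tcp',np.mean(p,0).round(5),'t',s['time'])
E
python3 ff.py
```

```text
time: 8.1
tool_pos: [0.4948, 0.0158, 0.0802]
orientation: [[0.13, 0.992, -0.0], [0.992, -0.13, -0.0], [-0.0, -0.0, -1.0]]
ft_force: [-0.5, -0.3, -1.7]
grip_width: 0.125
jaw [549.  -11.6] [25.7 71.8] 85.31
jaw [534.7  24.3] [ 34.7 109.4] 79.63
both [533.3   9.3] [ 64.8 112.1] 79.63
tcp [0.49472127 0.01573172 0.08023955] tool y [ 9.91547593e-01 -1.29743353e-01 -1.79914561e-04] ft [-0.04951878 -0.08486605 -0.9412566 ]
TCP rel jaws centre: along -39.08 -> gauge x -19.08 across 1.24
tool-axes F [0.08 0.16 0.22] world [ 0.17  0.06 -0.22] tcp [0.49443 0.01579 0.08028] t 8.35
```

View pics/w7.png

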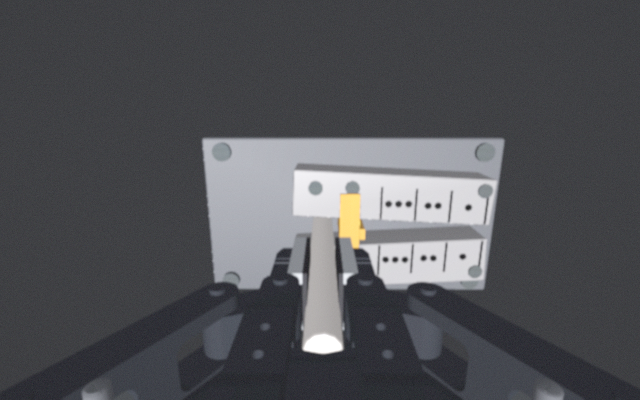

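The rod is inside the slot mouth at about (322,220), just short of the rider (350,220), with no contact force yet.

```bash
python3 -m creep '{"dp":[[0,2,0],[0,6,0],[0,10,0],[0,14,0],[0,18,0],[0,21,0],[0,23,0],[0,24,0]],"spin":[0,0,0,0,0,0,0,0],"fingers":[0,0,0,0,0,0,0,0]}' 40
python3 ff.py; python3 -m creep '{"dp":[[0,1,0],[0,3,0],[0,5,0],[0,7,0],[0,9,0],[0,10,0]],"spin":[0,0,0,0,0,0],"fingers":[0,0,0,0,0,0]}' 40
python3 ff.py
```

```text
time: 9.35
tool_pos: [0.5185, 0.0126, 0.0803]
orientation: [[0.13, 0.992, -0.0], [0.992, -0.13, -0.0], [-0.0, -0.0, -1.0]]
ft_force: [-1.1, 1.4, 0.2]
grip_width: 0.126
tool-axes F [-0.26 -0.69  0.25] world [-0.72 -0.17 -0.25] tcp [0.51852 0.01266 0.08029] t 9.55
time: 10.3
tool_pos: [0.5285, 0.0113, 0.0803]
orientation: [[0.13, 0.992, -0.0], [0.992, -0.13, -0.0], [-0.0, -0.0, -1.0]]
ft_force: [-0.4, -0.1, 0.1]
grip_width: 0.121
tool-axes F [ 0.1  -0.41  0.27] world [-0.4   0.15 -0.27] tcp [0.52858 0.01134 0.08033] t 10.5
```

```bash
python3 -m creep '{"dp":[[0,1,0],[0,2,0],[0,3,0],[0,4,0],[0,5,0],[0,6,0]],"spin":[0,0,0,0,0,0],"fingers":[0,0,0,0,0,0]}' 40
python3 ff.py; python3 -m creep '{"dp":[[0,1,0],[0,2,0],[0,3,0],[0,4,0],[0,4,0]],"spin":[0,0,0,0,0],"fingers":[0,0,0,0,0]}' 40
python3 ff.py
```

```text
time: 11.25
tool_pos: [0.5344, 0.0106, 0.0803]
orientation: [[0.13, 0.992, -0.0], [0.992, -0.13, -0.0], [-0.0, -0.0, -1.0]]
ft_force: [-0.6, -0.2, 0.8]
grip_width: 0.127
tool-axes F [-0.45 -0.32 -0.21] world [-0.37 -0.4   0.21] tcp [0.53447 0.01057 0.08031] t 11.45
time: 12.08
tool_pos: [0.5384, 0.0101, 0.0803]
orientation: [[0.13, 0.992, 0.0], [0.992, -0.13, -0.0], [-0.0, 0.0, -1.0]]
ft_force: [-0.2, -0.2, -0.5]
grip_width: 0.128
tool-axes F [-0.49 -0.55  0.17] world [-0.61 -0.42 -0.17] tcp [0.53841 0.01005 0.08032] t 12.275
```

```bash
python3 -m creep '{"dp":[[0,1,0],[0,2,0],[0,3,0],[0,3,0]],"spin":[0,0,0,0],"fingers":[0,0,0,0]}' 40
python3 ff.py; python3 -m creep '{"dp":[[0,1,0],[0,2,0],[0,2,0]],"spin":[0,0,0],"fingers":[0,0,0]}' 40
python3 ff.py;python3 -m creep '{"dp":[[0,1,0],[0,2,0],[0,2,0]],"spin":[0,0,0],"fingers":[0,0,0]}' 40
python3 ff.py
```

```text
time: 12.78
tool_pos: [0.5414, 0.0097, 0.0803]
orientation: [[0.13, 0.992, 0.0], [0.992, -0.13, -0.0], [-0.0, 0.0, -1.0]]
ft_force: [-0.3, -0.9, 0.3]
grip_width: 0.125
tool-axes F [-0.17 -0.64 -0.1 ] world [-0.66 -0.08  0.1 ] tcp [0.54137 0.00967 0.08031] t 12.975
time: 13.35
tool_pos: [0.5433, 0.0094, 0.0803]
orientation: [[0.13, 0.992, 0.0], [0.992, -0.13, -0.0], [-0.0, 0.0, -1.0]]
ft_force: [-1.2, -0.6, 0.1]
grip_width: 0.128
tool-axes F [ 0.06 -0.38  0.12] world [-0.37  0.11 -0.12] tcp [0.54331 0.00941 0.08031] t 13.55
time: 13.92
tool_pos: [0.5453, 0.0091, 0.0803]
orientation: [[0.13, 0.992, 0.0], [0.992, -0.13, -0.0], [-0.0, 0.0, -1.0]]
ft_force: [-1.0, 0.0, -0.5]
grip_width: 0.132
tool-axes F [-0.19 -0.84  0.26] world [-0.85 -0.08 -0.26] tcp [0.54532 0.00915 0.08031] t 14.125
```

```bash
python3 -m creep '{"dp":[[0,1,0],[0,1,0]],"spin":[0,0],"fingers":[0,0]}' 40 |grep ft
python3 ff.py; python3 -m creep '{"dp":[[0,1,0],[0,1,0]],"spin":[0,0],"fingers":[0,0]}' 40 |grep ft
python3 ff.py;python3 -m creep '{"dp":[[0,1,0],[0,1,0]],"spin":[0,0],"fingers":[0,0]}' 40|grep ft
python3 ff.py
```

```text
ft_force: [-1.5, -0.0, -0.1]
tool-axes F [-0.03 -0.96 -0.04] world [-0.96  0.1   0.04] tcp [0.54622 0.00904 0.08031] t 14.575
ft_force: [-1.7, 0.3, -1.0]
tool-axes F [-0.62 -1.39  0.5 ] world [-1.46 -0.43 -0.5 ] tcp [0.54718 0.00889 0.08028] t 15.025
ft_force: [-2.7, -0.4, -0.3]
tool-axes F [-0.27 -1.8   0.07] world [-1.82 -0.03 -0.07] tcp [0.54809 0.00876 0.08026] t 15.475
```

```bash
python3 -m creep '{"dp":[[0,1,0],[0,1,0]],"spin":[0,0],"fingers":[0,0]}' 40 |grep ft
python3 ff.py; python3 -m creep '{"dp":[[0,1,0],[0,1,0]],"spin":[0,0],"fingers":[0,0]}' 40 |grep ft
python3 ff.py; python3 ws.py w8
```

```text
ft_force: [-3.3, -0.3, 0.7]
tool-axes F [-0.48 -4.41 -0.73] world [-4.44  0.09  0.73] tcp [0.54888 0.00865 0.08022] t 15.925
ft_force: [-3.8, -0.0, 0.6]
tool-axes F [-0.63 -5.15 -1.75] world [-5.19  0.04  1.76] tcp [0.54974 0.00855 0.08016] t 16.375
jaw [503.8  -8. ] [25.6 55.1] 85.29
jaw [535.3  25.3] [ 32.5 109.2] 79.65
both [532.    7.2] [ 69.3 109.2] 79.68
tcp [0.54974859 0.00854131 0.08016463] tool y [ 9.91560526e-01 -1.29641386e-01 -9.13317709e-04] ft [-5.34458354  1.03217633  1.46104706]
TCP rel jaws centre: along 17.4 -> gauge x 37.4 across 3.68
```

View pics/w8.png

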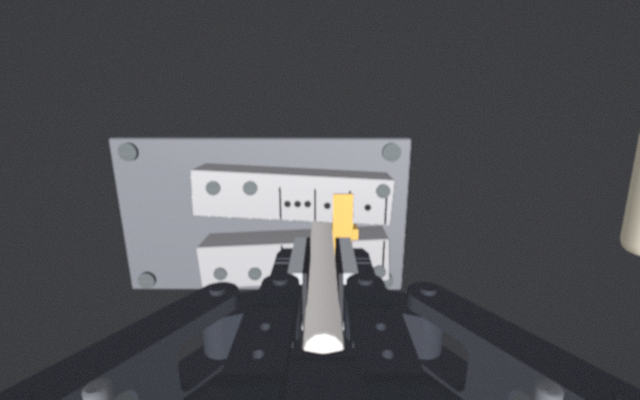

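The picture shows the rod wedged at about (322,230). The rider's front edge is at x≈333, in the middle of the two-dot band (315 to 350). Push is about 5 N along the slot with almost no side force, so both jaws carry it. I draw back.

```bash
python3 -m creep '{"dp":[[0,-1,0],[0,-3,0],[0,-6,0],[0,-12,0],[0,-20,0],[0,-28,0],[0,-35,0],[0,-38,0]],"spin":[0,0,0,0,0,0,0,0],"fingers":[0,0,0,0,0,0,0,0]}' 40
python3 ff.py; python3 ws.py w9|tail -3
```

```text
time: 17.42
tool_pos: [0.5119, 0.0135, 0.0804]
orientation: [[0.13, 0.992, -0.0], [0.992, -0.13, -0.0], [-0.0, -0.0, -1.0]]
ft_force: [-1.1, 0.3, -1.1]
grip_width: 0.126
tool-axes F [-0.05 -0.13  0.3 ] world [-0.13 -0.03 -0.3 ] tcp [0.51232 0.01349 0.0804 ] t 17.625
both [533.7  10.3] [ 62.6 111.9] 79.63
tcp [0.51275989 0.01344719 0.08035174] tool y [ 9.91555072e-01 -1.29686017e-01  2.76751784e-04] ft [-0.31175604 -0.07740603 -0.1828666 ]
TCP rel jaws centre: along -21.2 -> gauge x -1.2 across 0.33
```

View pics/w9.png

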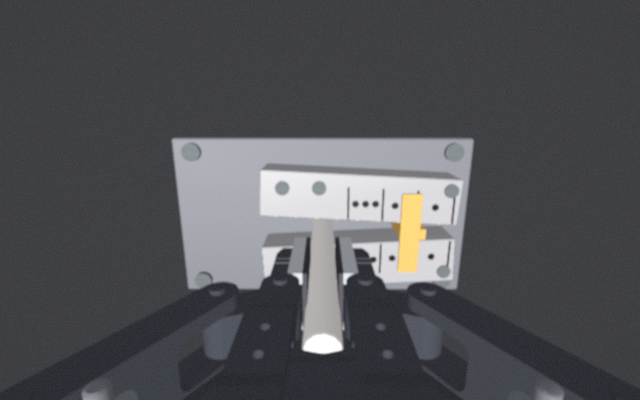

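The rider stayed at (410,232), front edge at x≈402 between band lines 383 and 418: two dots. I lift and carry to socket 2.

```bash
python3 -m creep '{"dp":[[0,0,-5],[0,0,-20],[0,0,-45],[0,0,-65],[0,0,-70]],"spin":[0,0,0,0,0],"fingers":[0,0,0,0,0]}' 40
python3 -c "
from h import *
to(.4755,.3215,.150)"
```

```text
time: 18.3
tool_pos: [0.5135, 0.0135, 0.1523]
orientation: [[0.13, 0.992, 0.003], [0.992, -0.13, 0.0], [0.0, 0.003, -1.0]]
ft_force: [-0.3, -0.5, 0.5]
grip_width: 0.127
dp [300.5  -77.61   2.22] spin None yaw -7.45
```

```bash
python3 -m creep '{"dp":[[18,-5,0],[60,-15,0],[108,-28,0],[158,-41,0],[208,-54,0],[255,-66,0],[288,-74,0],[300,-77.5,0]],"spin":[0,0,0,0,0,0,0,0],"fingers":[0,0,0,0,0,0,0,0]}' 40 >/dev/null
python3 -m creep '{"dp":[[0,0,0],[0,0,0],[0,0,0]],"spin":[0,0,0],"fingers":[0,0,0]}' 40
cat > wr.py <<'E'
from h import *
import sys
from scipy.optimize import least_squares
c=grab('wrist',sys.argv[1]);s=sense();f=c['frame'];P=depthpts(c)
m=np.zeros((400,640),bool);m[205:340,290:355]=1
zf=s['tool_pos'][2]-.069
m&=(P[...,2]>zf)&(P[...,2]<zf+.05)&(f.min(2)>90)
q=P[m]*1000
q=q[(q[:,2]>zf*1000+3)&(q[:,2]<zf*1000+40)]
r=least_squares(lambda p:np.hypot(q[:,0]-p[0],q[:,1]-p[1])-5.85,[q[:,0].mean(),q[:,1].max()-5.5],loss='soft_l1')
print('rod',r.x.round(2),len(q),'tcp',s['tool_pos'])
t=((P[...,2]>.034)&(P[...,2]<.046)).astype(np.uint8);t[:,:120]*=1
t=cv2.morphologyEx(t,cv2.MORPH_OPEN,np.ones((3,3)))
k=max(cv2.findContours(t,0,1)[0],key=cv2.contourArea)
w=np.array([plane(c,u,v,.04)[:2]*1000 for u,v in k[:,0]],np.float32);print('rack',cv2.minAreaRect(w))
cv2.imwrite('pics/'+sys.argv[1]+'m.png',t*255)
E
python3 wr.py w10
```

```text
time: 19.68
tool_pos: [0.4747, 0.3199, 0.1504]
orientation: [[0.131, 0.991, -0.0], [0.991, -0.131, -0.0], [-0.0, -0.0, -1.0]]
ft_force: [0.0, 0.8, -0.5]
grip_width: 0.126
rod [474.76 317.98] 442 tcp [0.47481428 0.31998777 0.15042225]
rack ((476.5922546386719, 323.1957092285156), (59.8599853515625, 162.49588012695312), 7.178549289703369)
```

View pics/w10.png

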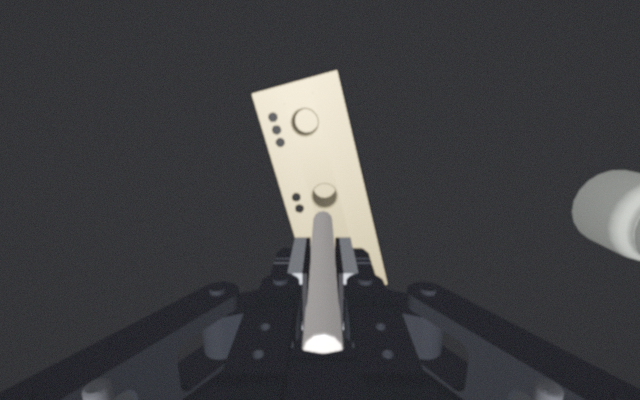

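The wrist view shows the rod foot at (322,215), with the two-dot socket rim just beyond it at (324,194) and the two dots at (297,203). I check the rim centres.

Run:
```python
from h import *
c=grab('wrist','w11');f=c['frame'][...,::-1]
cv2.imwrite('pics/w11z.png',cv2.resize(f[90:240,240:400],None,fx=4,fy=4,interpolation=cv2.INTER_CUBIC))
print([plane(c,u,v,.04).round(4) for u,v in((324,194),(305,122))],sense()['tool_pos'])
```

```text
[array([0.4767, 0.3232, 0.04  ]), array([0.4703, 0.3763, 0.04  ])] [0.47481548 0.32016322 0.15044784]
```

View pics/w11z.png

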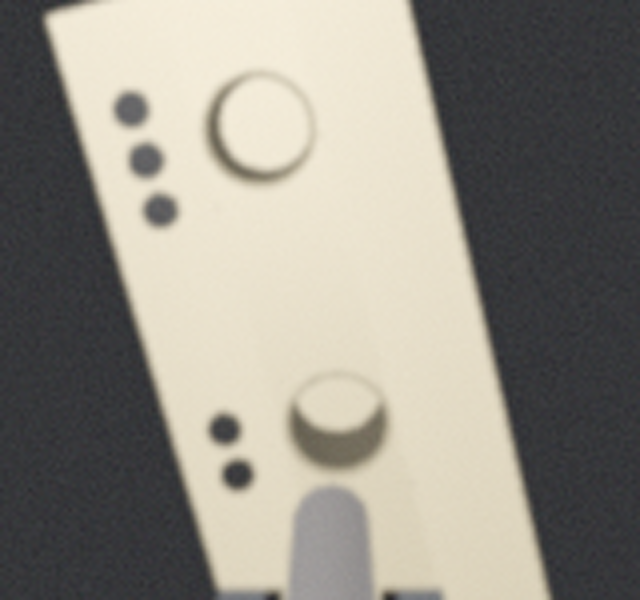

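```bash
python3 -m creep '{"dp":[[3.8,1.4,3],[3.8,1.4,15],[3.8,1.4,29],[3.8,1.4,34],[3.8,1.4,34]],"spin":[0,0,0,0,0],"fingers":[0,0,0,0,0]}' 40
python3 - <<'E'
from h import *
c=grab('wrist','w12');f=c['frame'][...,::-1]
cv2.imwrite('pics/w12z.png',cv2.resize(f[120:270,240:400],None,fx=4,fy=4,interpolation=cv2.INTER_CUBIC))
E
python3 wr.py w13
```

```text
time: 20.4
tool_pos: [0.4761, 0.3243, 0.1155]
orientation: [[0.13, 0.992, -0.001], [0.992, -0.13, -0.001], [-0.001, -0.001, -1.0]]
ft_force: [-0.3, 0.4, -0.5]
grip_width: 0.126
rod [476.31 322.61] 442 tcp [0.47649884 0.32464954 0.11641923]
rack ((474.93145751953125, 336.1085205078125), (59.83982849121094, 136.42886352539062), 7.192073822021484)
```

View pics/w12z.png

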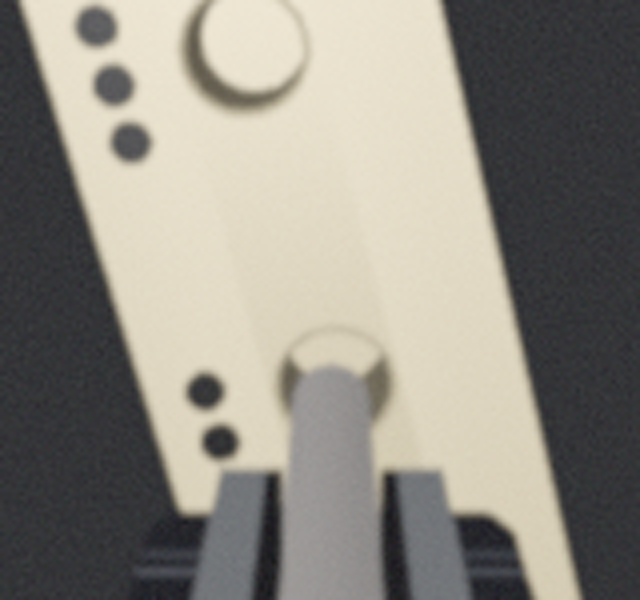

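The rod foot is at zoom (332,370), within the rim (280 to 390) and centred left to right. I lower it.

```bash
python3 -m creep '{"dp":[[0,0,6],[0,0,15],[0,0,24],[0,0,31],[0,0,35],[0,0,35]],"spin":[0,0,0,0,0,0],"fingers":[0,0,0,0,0,0]}' 40
python3 ff.py
```

```text
time: 21.25
tool_pos: [0.4763, 0.3245, 0.081]
orientation: [[0.13, 0.992, -0.0], [0.992, -0.13, -0.0], [-0.0, -0.0, -1.0]]
ft_force: [-0.9, -0.2, -0.3]
grip_width: 0.125
tool-axes F [ 0.01 -0.26  0.37] world [-0.26  0.04 -0.37] tcp [0.47653 0.32464 0.08145] t 21.45
```

```bash
python3 -m creep '{"dp":[[0,0,1.5],[0,0,1.5],[0,0,1.5],[0,0,1.5],[0,0,1.5],[0,0,1.5],[0,0,1.5]],"spin":[0,0,0,0,0,0,0],"fingers":[0,8,14,20,30,40,45]}' 20
python3 ff.py
python3 - <<'E'
from h import *
c=grab('wrist','w14')
E
```

```text
time: 22.32
tool_pos: [0.4764, 0.3245, 0.0798]
orientation: [[0.13, 0.992, -0.0], [0.992, -0.13, -0.0], [-0.0, -0.0, -1.0]]
ft_force: [0.0, -0.2, 0.3]
grip_width: 0.527
tool-axes F [-0.18 -0.08 -0.3 ] world [-0.11 -0.16  0.3 ] tcp [0.47641 0.32455 0.07978] t 22.525
```

View pics/w14.png

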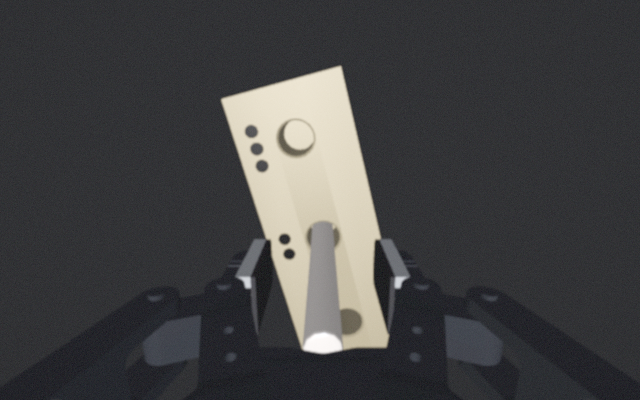

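The rod stands free in the two-dot socket at (323,235), with the open fingers clear on both sides. I withdraw upward, then back away to uncover the view.

```bash
python3 -m creep '{"dp":[[0,0,-5],[0,0,-25],[0,0,-60],[0,0,-100],[0,0,-130],[0,-60,-140],[0,-110,-140],[0,-130,-140]],"spin":[0,0,0,0,0,0,0,0],"fingers":[45,45,45,45,45,45,45,45]}' 20
python3 - <<'E'
from h import *
c=grab('top','t9');f=c['frame'][...,::-1]
a=cv2.resize(f[190:290,140:250],(380,345),interpolation=cv2.INTER_CUBIC);b=cv2.resize(f[190:290,270:370],(345,345),interpolation=cv2.INTER_CUBIC)
cv2.imwrite('pics/t9z.png',np.hstack([a,b]))
grab('side','s9')
E
```

```text
time: 23.58
tool_pos: [0.3454, 0.3414, 0.2205]
orientation: [[0.128, 0.992, 0.0], [0.992, -0.128, 0.0], [0.0, 0.0, -1.0]]
ft_force: [0.3, -0.5, -0.7]
grip_width: 0.525
```

View pics/t9z.png

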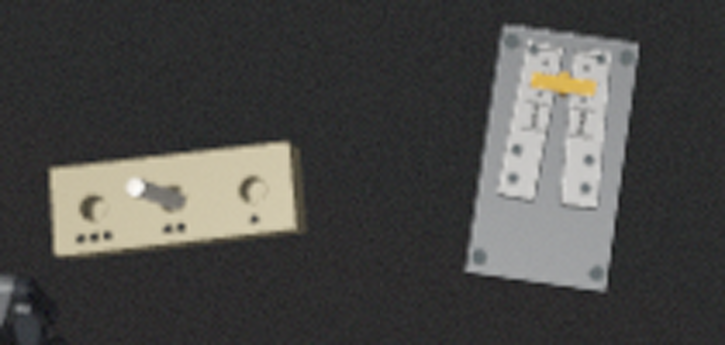

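View pics/s9.png

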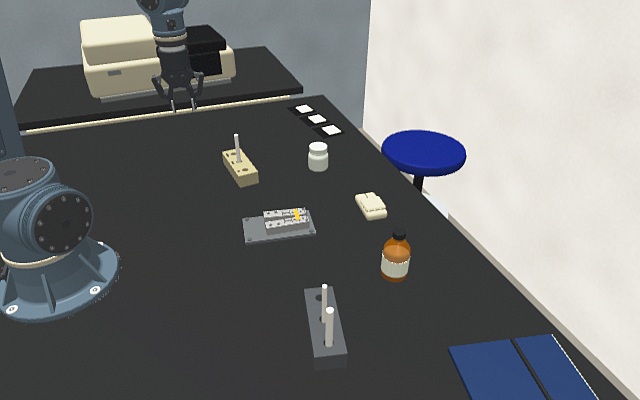

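The rod stands in the two-dot socket. The other two rods, bottle, jar and mouse look unmoved. I take a numeric check of the rider before handing in.

Run:
```python
from h import *
c=grab('top','t10');f=c['frame'];hs=cv2.cvtColor(f,cv2.COLOR_RGB2HSV)
o=np.zeros((400,640),np.uint8);o[190:280,290:350]=((hs[...,0]>10)&(hs[...,0]<32)&(hs[...,1]>110)&(hs[...,2]>120))[190:280,290:350]
M=cv2.moments(o);u,v=M['m10']/M['m00'],M['m01']/M['m00'];p=plane(c,u,v,.038)[:2]
a=np.radians(GY);ax=np.array([np.cos(a),np.sin(a)]);print('rider centre x',(p-G0)@ax,'front',(p-G0)@ax-.007,'y',(p-G0)@[-ax[1],ax[0]])
m=np.zeros((400,640),np.uint8);m[200:270,150:240]=(f.min(2)>215)[200:270,150:240]
n,l,st,ce=cv2.connectedComponentsWithStats(m);print([(st[i][4],plane(c,*ce[i],.13).round(4)) for i in range(1,n) if st[i][4]>5])
```

```text
rider centre x 0.049083240162737844 front 0.042083240162737845 y 0.0006430411463164989
[(np.int32(16), array([0.4757, 0.3222, 0.13  ]))]
```

Rider front is at 42 mm, the middle of the two-dot band (33 to 52). The rod top is at (0.476, 0.322), directly over socket 2.

```bash
python3 -c "
from plant import arm
print(arm.finish_job())"
```

```text
the job is handed in; nothing more can be done
None
```

The rod from the end bay is graded as two dots and stands in the two-dot socket of the cream rack. I handed the job in at about 24 s of the 64 s allowed; no verdict was reported.

- **Gauging:** I stood the rod at the wide end and slid it in until the push along the slot reached about 5 N, with only about 0.6 N of side force. I took that as contact with both jaws, because the force on each jaw was not measured directly. I then drew the rod straight back.
- **Rider:** in the last top view its front edge is at gauge x ≈ 42 mm, the middle of the two-dot band (33 to 52 mm). The close wrist view showed the same band.
- **Rod:** its top was seen at (0.476, 0.322) m, about 2 mm from the socket 2 centre found with the same camera, so it is upright. The gripper was open and well away.
- **Other items:** the side view shows the other two rods, the bottle, the jar and the mouse in place. I judged this by eye rather than measuring it.
- **Disagreements:** the wrist and top cameras differed by 1 to 3 mm on where the jaws and sockets are. The gripper opening read about 10.9 mm, against about 11.7 mm for the rod's diameter from the depth fit. Neither changed the result.

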